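Stand the trimming board up to dry

TASK

Stand the small white trimming board up in the steel drying stand: push it along the bench against the stand's sloping backboard and, keeping its far edge down on the bench, tip its near edge up so that it pivots until it leans flat against the backboard between the two bolts. Then swing the keeper strap down in front of it until the strap's slot is fully home over the free bolt. Never lift the board off the bench or ram it into the stand, and leave the specimen cup and the cassette beside the stand where they are.

Things in the scene. Friction and masses are not known exactly. Their poses are not given: they have to be found in the camera images.
- stand: Bare steel drying stand, fixed. Origin on the bench, mid foot line of its backboard's front; x away from the robot, y left, z up. Backboard: slotted sheet 230 mm wide, 97 mm up its slope, top leaning back 10 degrees. Two bolts stick 35 mm out square from the sheet at y = +98 and -98 mm, 45 mm up the slope, on 14 mm bosses (182 mm between). Foot plate behind, to x = 70 mm.
- board: White plastic trimming board with a thin grey groove line on top, 110 (x) x 120 (y) x 15 mm, 0.2 to 0.4 kg. Origin: centre of underside. Flat on the bench, +x edge to the backboard, up to 15 degrees askew. Along its near (-x) edge runs a rebate below, 9 mm deep, 8 mm high, under a 7 mm lip: press fingertips on the lip while rising. Stood up, its top face is on the backboard.
- board_far_edge (a point): Middle of the lower corner line of the board's far (+x) edge; it stays on the bench, and ends about 15 mm in front of the backboard's foot line.
- board_near_edge (a point): Middle of the lower corner line of the lip along the board's near (-x) edge (8 mm above the underside); it is tipped up, and ends about 108 mm above the bench. When the board is up, the rebate's inner wall is a small ledge facing up, 9 mm below the top: a finger resting on it can drag the board down again.
- keeper (a joint): Angle (rad) of the keeper strap about the stand's left (+y) bolt. 0: level across the front, slot home over the right (-y) bolt, end of travel; 1.57: straight up the slope; stop at 2.0, leaning out left. It swings parallel to the backboard, strap middle 26 mm in front of the sheet (24 mm free behind it). Stiff hinge (0.13 N m): it stays where it is left.
- keeper_hinge (a point): Centre of the keeper strap at its hinge bolt (left, 45 mm up the slope, 26 mm out from the sheet).
- keeper_knob (a point): Point on the axis of the keeper's black round knob: 14 mm thick, 38 mm long, sticking out towards the robot square to the backboard, 218 mm from the hinge axis. The point is 26 mm out from the strap's middle, 14 mm short of the knob's end. The strap is aluminium, 4 mm thick, 12 to 21 mm wide.
- specimen_cup: Clear specimen cup with yellow lid, 39 mm wide, 48 mm high, standing behind and to the right of the stand's right end; origin at the centre of its underside. Leave it alone.
- cassette: Small white tissue cassette, 28x41x12 mm, lying to the left of the board; origin at the centre of its underside. Leave it alone.

How it is judged:
On the way, in this order (a step that is already met when the one before it is completed fails the run):
1. the board is tipped part way up, its far edge down on the bench close to the backboard (angle between board's own z axis and vertical above 0.5 rad and height (world z) of board_far_edge below 0.015 m and x of board_far_edge in the frame of stand above -0.045 m and value of joint keeper above 1 rad), for 0.1 s.
2. the board leans flat against the backboard between the bolts, the keeper still up (angle between board's own z axis and vertical between 1.65 and 1.85 rad and angle between the y axis of board and the y axis of stand, either way round below 0.12 rad and x of board_far_edge in the frame of stand between -0.025 and 0 m and y of board_far_edge in the frame of stand between -0.03 and 0.03 m and height (world z) of board_far_edge below 0.008 m and value of joint keeper above 1 rad), for 0.2 s.
3. the keeper is down with its slot over the free bolt (value of joint keeper below 0.05 rad), for 0.2 s.
At the end, for the whole second after the job is handed in: The board is at rest on its far edge, leaning against the backboard (lean within 5, square within 7 degrees, foot within 10 mm of touching, centred within 30 mm), far edge on the bench, and the keeper is down with its slot home on the free bolt (below 0.05 rad) (angle between board's own z axis and vertical between 1.65 and 1.85 rad and angle between the y axis of board and the y axis of stand, either way round below 0.12 rad and x of board_far_edge in the frame of stand between -0.025 and 0 m and y of board_far_edge in the frame of stand between -0.03 and 0.03 m and height (world z) of board_far_edge below 0.008 m and value of joint keeper below 0.05 rad and linear speed of board below 0.02 m/s).
It fails at once if the board is lifted: its far edge more than 25 mm above the bench (height (world z) of board_far_edge above 0.025 m).
It fails at once if the board is rammed into the stand (over 60 N) (contact force between board and stand above 60 N).
It fails at once if the specimen cup is disturbed (distance of specimen_cup from where it was at the start of the episode above 0.03 m).
It fails at once if the cassette is disturbed (distance of cassette from where it was at the start of the episode above 0.03 m).
It also fails if it takes over 72 s, if anything falls off the work surface, if the arm or the gripper's body presses on something with over 40 N, if the wrist force passes 120 N, or if a joint passes its speed limit or range.

ROBOT

A 6-joint arm with a two-finger parallel gripper is mounted at the origin on a cart in front of the work surface, level with it; the furniture and walls round the work are solid. World frame = base frame: x ahead of the robot, y to its left, z up, the work surface at z = 0. Lengths are in m, angles in rad, forces in N, time in s.
With the tool pointing down it reaches from about 0.425 to 0.95 m from the base axis. Payload 14.7 kg.
Tool frame: the origin (TCP) lies at the very end of the fingers, on their centre line; the grasp point (between the pads) lies 19 mm behind it; z points along the fingers, y is the line along which they close (so a half turn about z gives the same grasp; the last joint's range is limited). The gripper opens to 85 mm and grips with 20 to 120 N. Pads are 22 mm wide; open, the fingers measure 114 mm over their backs; the gripper's body (76 mm by 85 mm) begins 54 mm behind the grasp point. The pads swing forward as they close: fully open they stand 13 mm farther back than shut.
Start: joints at [-1.367, 0.48, 1.596, -0, 1.065, -0.047], TCP at [0.161, -0.63, 0.231] pointing down, gripper open.
Joint ranges: [-2.75, 2.75], [-0.82, 2.05], [0.23, 2.67], [-1.56, 4.7], [0.09, 2.69], [-2.92, 2.92]. Speed limits (rad/s): [1.89, 1.89, 2.39, 3.01, 3.01, 3.01].

INTERFACE

Orientations are given as a unit quaternion [x, y, z, w].
In Python, from cell import ctrl gives the robot as it stands.
- The arm moves only by the tool arm_command, never from a script. Its argument "rows" is a list of rows, each a list of 3 entries, a list of its own where there are three numbers: the shift along the world's x, y, z in cm, then the turn, a rotation vector about the world's x, y, z in degrees, then the finger opening in cm, from 0 to 8.54. A call has 1 to 20 rows; each row shifts and turns the commanded pose from where the row before left it; what a row does not reach is not made up. A row lasts 1/10 s, in which the tool goes at most 50 mm and 8.59 degrees, less where a joint would pass 70% of its speed; a pose out of reach is approached as far as the arm can. A call is refused whole if a number of a shift passes 5 or a number of a turn 8.59, either way. A call with a gripper value outside its range is refused whole. The fingers move at their own pace and stop on an object; "force" is the grip in N (left out, the last holds). Time passes only in rows, so rows that do not move let the fingers close. It gives the time, the measured TCP pose, the force, the opening and the grip force at its end, in the units of the state.
- ctrl.sense(): the state, without advancing time (a new reading comes with each control period).
- ctrl.grab_frame(name): name is "side" or "top" or "wrist"; returns the picture (420x560x3 uint8, red, green, blue); there is no depth.
- ctrl.get_calibration(name): a dict with "K" (3x3 intrinsics, pixels), "k1" (the pictures are not rectified: a ray, as slopes to the right and down, at radius r is drawn at 1 + k1 r^2 times it, then the intrinsics apply), "cam_to_world" (4x4, takes a point from camera to world coordinates). Camera axes: x right, y up, looking along -z (the intrinsics and any distortion apply to the point x, -y, -z); pixel columns grow to the right and rows downward; lengths in m; the calibration is good to about 2 mm. A picture is of the moment at which its call begins: read the wrist's pose just before it. get_calibration takes no time and is no camera call; for the wrist camera it gives the pose at the moment of the call.
- ctrl.hand_in(): hands the job in; it is judged then, once.
The state is a dict: "time": time; "joint_positions": joint angles; "joint_velocities": joint speeds; "effort": joint torques, N m; "tool_pos": TCP position; "eef_rot": TCP orientation; "ft_force": force on the tool from outside, world axes, zero at the start; "moment": the same for the moment, N m; "finger_gap": finger opening in m; "grip_force": force on a finger pad.
Only numpy, scipy, OpenCV 4.12 (cv2) and the standard library are available. Lean on these libraries where they do the work, as an engineer would, in place of code of your own. Each camera call takes 0.05 s, during which the arm holds its last target. There are 200 camera calls.

## Working session

There is one attempt and no reset: what is moved stays moved. The work goes in short steps, Python scripts to look and compute and a tool call to move; the robot and the scene stay as the last step left them, time stands still between calls to the robot, and variables do not carry over. Pictures are saved under pics/ and viewed, at most 10 in all, crops included, and the job is handed in when it is done.

Besides the shell and the picture viewer there is one more tool, called after "Emit:" by a JSON object that holds its "name" and its "arguments". arm_command: Moves the arm, as the interface text tells. Its arguments: {"type":"object","properties":{"rows":{"type":"array","items":{"type":"array"}},"force":{"type":"number"}},"required":["rows"]}

```bash
ls; mkdir -p pics
cat > h.py <<'E'
import numpy as np, cv2
from cell import ctrl
def snap(n,f,crop=None,s=1):
    im=ctrl.grab_frame(n)[:,:,::-1]
    cv2.imwrite('pics/raw_'+f,im)
    if crop: x0,y0,x1,y1=crop; im=im[y0:y1,x0:x1]
    cv2.imwrite('pics/'+f,cv2.resize(im,None,fx=s,fy=s,interpolation=cv2.INTER_CUBIC))
def ray(c,u,v):
    K=np.array(c['K']);k=c['k1'];d=np.array([(u-K[0,2])/K[0,0],(v-K[1,2])/K[1,1]]);p=d.copy()
    for _ in range(20): p=d/(1+k*(p@p))
    T=np.array(c['cam_to_world']);return T[:3,3],T[:3,:3]@np.array([p[0],-p[1],-1])
def at(n,u,v,z,c=None):
    o,d=ray(c or ctrl.get_calibration(n),u,v);return o+d*(z-o[2])/d[2]
def proj(n,P):
    c=ctrl.get_calibration(n);T=np.array(c['cam_to_world']);q=T[:3,:3].T@(np.array(P)-T[:3,3])
    p=np.array([q[0],-q[1]])/-q[2];p=p*(1+c['k1']*(p@p));K=np.array(c['K'])
    return K[0,0]*p[0]+K[0,2],K[1,1]*p[1]+K[1,2]
def tri(a,b):
    (o,d),(p,e)=ray(ctrl.get_calibration(a[0]),*a[1:]),ray(ctrl.get_calibration(b[0]),*b[1:])
    t=np.linalg.lstsq(np.c_[d,-e],p-o,rcond=None)[0];x,y=o+d*t[0],p+e*t[1];return (x+y)/2,np.linalg.norm(x-y)
E
python3 - <<'E'
from h import *
np.set_printoptions(precision=3,suppress=True)
snap('top','t0.png',s=1.4);snap('side','s0.png',s=1.4)
for n in('top','side'): c=ctrl.get_calibration(n);print(c)
print(ctrl.sense())
E
```

```text
pics
{'K': array([[530.074,   0.   , 284.479],
       [  0.   , 530.074, 199.548],
       [  0.   ,   0.   ,   1.   ]]), 'k1': -0.1748063583969393, 'cam_to_world': array([[-0.   ,  0.985, -0.172,  0.473],
       [-1.   ,  0.003,  0.019,  0.012],
       [ 0.02 ,  0.172,  0.985,  1.067],
       [ 0.   ,  0.   ,  0.   ,  1.   ]])}
{'K': array([[395.724,   0.   , 286.587],
       [  0.   , 395.724, 210.243],
       [  0.   ,   0.   ,   1.   ]]), 'k1': -0.08493624592335489, 'cam_to_world': array([[ 0.994,  0.054, -0.095,  0.567],
       [-0.109,  0.471, -0.875, -0.741],
       [-0.003,  0.881,  0.474,  0.476],
       [ 0.   ,  0.   ,  0.   ,  1.   ]])}
{'time': 0.1, 'joint_positions': array([-1.367,  0.481,  1.597,  0.   ,  1.065, -0.047]), 'joint_velocities': array([-0.   , -0.002, -0.001, -0.   , -0.002,  0.   ]), 'effort': array([ -0.   , -95.226, -43.104,  -0.   ,   0.005,   0.   ]), 'tool_pos': array([ 0.161, -0.629,  0.231]), 'eef_rot': array([ 0.992,  0.125, -0.   , -0.001]), 'ft_force': array([ 0.21 , -0.227, -0.844]), 'moment': array([ 0.01 , -0.022, -0.023]), 'grip_force': 0.0, 'finger_gap': 0.08577295340912755}
```

View pics/t0.png

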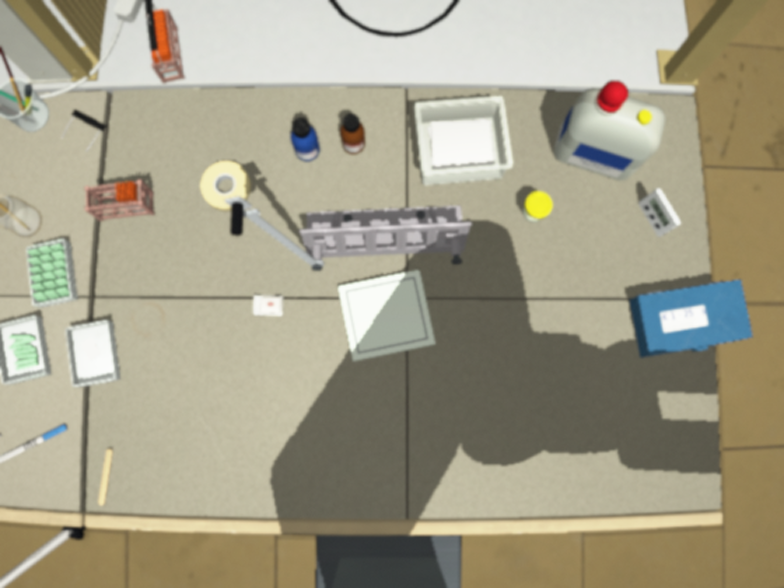

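View pics/s0.png

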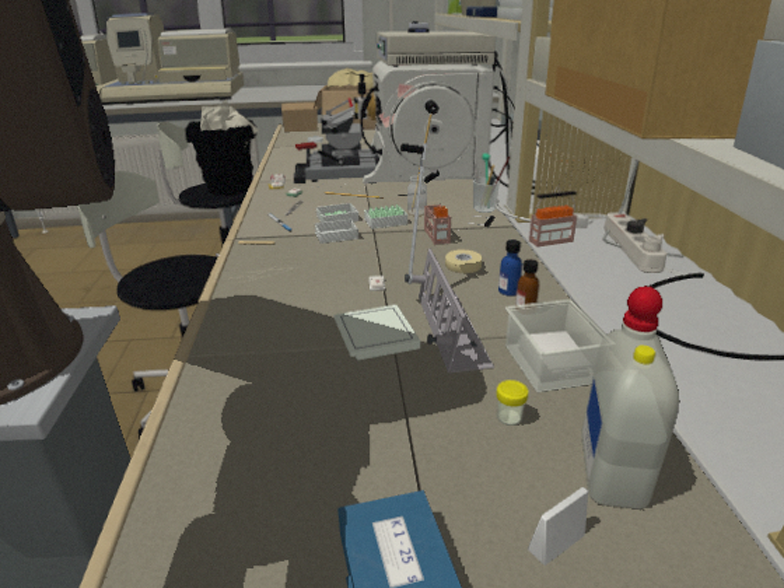

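Board, stand, and keeper (leaning up-left) are all visible: the board corners are near (340,285), (420,272), (434,344) and (355,358), and the knob is near (237,218), in 1.4x top pixels. I'll enlarge both views.

Run:
```python
import cv2
a=cv2.imread('pics/raw_t0.png')[130:265,150:345];cv2.imwrite('pics/t0c.png',cv2.resize(a,None,fx=4,fy=4,interpolation=cv2.INTER_CUBIC))
a=cv2.imread('pics/raw_s0.png')[60:270,230:380];cv2.imwrite('pics/s0c.png',cv2.resize(a,None,fx=2.8,fy=2.8,interpolation=cv2.INTER_CUBIC))
```

```text
(no output)
```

View pics/t0c.png

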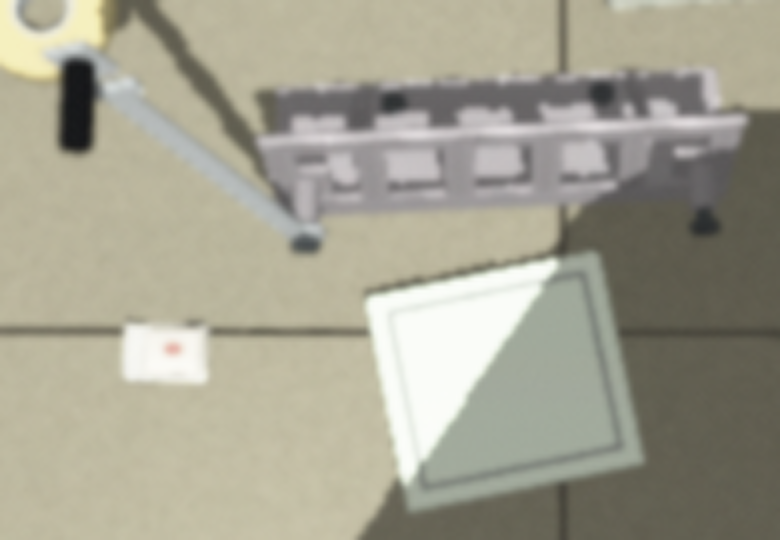

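View pics/s0c.png

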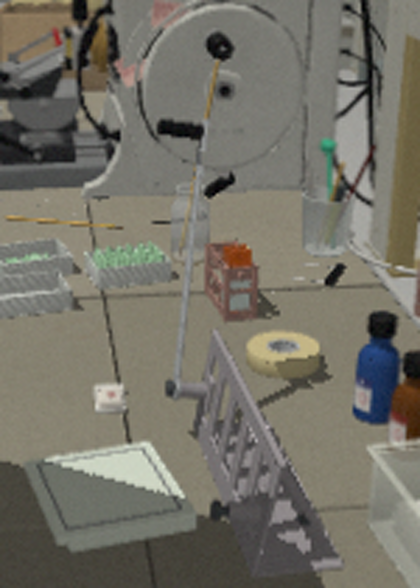

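Run:
```python
from h import *
np.set_printoptions(precision=4,suppress=True)
T=lambda u,v,z:at('top',150+u/4,130+v/4,z)
b=[T(*p,.015) for p in((367,295),(598,252),(643,464),(410,512))]
print('board',b,[np.linalg.norm(b[i]-b[i-1]) for i in range(4)])
c=sum(b)/4;print('c',c)
for i,j in((1,0),(2,3)): d=b[j]-b[i];print('y dir deg',np.degrees(np.arctan2(-d[0],d[1])))
for i,j in((3,0),(2,1)): d=b[j]-b[i];print('x dir deg',np.degrees(np.arctan2(d[1],d[0])))
l,r=T(262,140,.0955),T(745,120,.0955);d=l-r;print('top edge',l,r,np.linalg.norm(d),np.degrees(np.arctan2(-d[0],d[1])))
# stand frame from top edge
a=np.arctan2(-d[0],d[1]);R=np.array([[np.cos(a),-np.sin(a),0],[np.sin(a),np.cos(a),0],[0,0,1]])
O=(l+r)/2-R@[.0168,0,.0955];print('stand O',O)
S=np.radians(10);
def st(y,s,n): return O+R@np.array([s*np.sin(S)-n*np.cos(S),y,s*np.cos(S)+n*np.sin(S)])
for y,p in((.098,(305,240)),(-.098,(704,220))):
  q=st(y,.045,.035);u,v=proj('top',q);print('bolt pred px',(u-150)*4,(v-130)*4,'seen',p,'seen pos',T(*p,q[2]))
  u,v=proj('side',q);print(' side',(u-230)*2.8,(v-60)*2.8)
for y in(.115,-.115):
  u,v=proj('top',st(y,0,0));print('foot',(u-150)*4,(v-130)*4)
for n in (.040,.026,0): pass
for k in np.arange(1.5,2.05,.05):
  o=[]
  for n in (.026,.066):
    q=st(.098-.218*np.cos(k),.045+.218*np.sin(k),n);u,v=proj('top',q);w,x=proj('side',q);o+=[(u-150)*4,(v-130)*4,(w-230)*2.8,(x-60)*2.8]
  print(round(k,2),np.round(o),q)
```

```text
board [array([0.6474, 0.0774, 0.015 ]), array([ 0.6697, -0.0389,  0.015 ]), array([ 0.5625, -0.0608,  0.015 ]), array([0.5385, 0.0548, 0.015 ])] [np.float64(0.11120195231062797), np.float64(0.11850874936928237), np.float64(0.10946383916034368), np.float64(0.11814872228696034)]
c [0.6045 0.0081 0.015 ]
y dir deg 10.888229371169633
y dir deg 11.728861553559245
x dir deg 11.727204016276156
x dir deg 11.545407526034406
top edge [0.7079 0.1231 0.0955] [ 0.7186 -0.1051  0.0955] 0.22844920964086768 2.67936176161336
stand O [0.6964 0.0082 0.    ]
bolt pred px 307.12575085699257 246.82617910758415 seen (305, 240) seen pos [0.6686 0.106  0.0504]
 side 166.22705216993347 386.85760147607897
bolt pred px 707.3076352697385 229.78656146854848 seen (704, 220) seen pos [ 0.6793 -0.0894  0.0504]
 side 211.0807399986972 509.5113339637859
foot 281.2608781271588 215.61248168994086
foot 727.2921867913678 196.77070602651736
1.5 [296.  29. 230. 143. 297. 121. 179. 136.] [0.6732 0.0898 0.2699]
1.55 [269.  29. 227. 139. 269. 122. 177. 132.] [0.6728 0.1007 0.2704]
1.6 [241.  31. 224. 136. 241. 123. 174. 129.] [0.6722 0.1116 0.2704]
1.65 [214.  33. 221. 133. 213. 125. 172. 126.] [0.6716 0.1224 0.2698]
1.7 [187.  35. 218. 131. 186. 128. 169. 124.] [0.6709 0.1332 0.2687]
1.75 [160.  38. 215. 130. 159. 131. 167. 123.] [0.6701 0.144  0.267 ]
1.8 [135.  42. 212. 130. 133. 134. 164. 123.] [0.6692 0.1546 0.2649]
1.85 [110.  46. 209. 130. 107. 138. 162. 123.] [0.6683 0.1651 0.2622]
1.9 [ 85.  51. 205. 131.  82. 143. 159. 124.] [0.6672 0.1755 0.2589]
1.95 [ 62.  57. 202. 132.  59. 148. 156. 126.] [0.6661 0.1857 0.2552]
2.0 [ 40.  62. 199. 135.  36. 153. 154. 128.] [0.6649 0.1957 0.251 ]
```

Emit:
{"name": "arm_command", "arguments": {"rows": [[[3.6, 2.9, 0], [0, 0, -1.46], 6], [[3.6, 2.9, 0], [0, 0, -1.46], 6], [[3.6, 2.9, 0], [0, 0, -1.46], 6], [[3.6, 2.9, 0], [0, 0, -1.46], 6], [[3.6, 2.9, 0], [0, 0, -1.46], 6], [[3.6, 2.9, 0], [0, 0, -1.46], 6], [[3.6, 2.9, 0], [0, 0, -1.46], 6], [[3.6, 2.9, 0], [0, 0, -1.46], 6], [[0.5, 4, -1], [0.09, -1.88, 0], 6], [[0.5, 4, -1], [0.09, -1.88, 0], 6], [[0.5, 4, -1], [0.09, -1.88, 0], 6], [[0.5, 4, -1], [0.09, -1.88, 0], 6], [[0.5, 4, -1], [0.09, -1.88, 0], 6], [[0.5, 4, -1], [0.09, -1.88, 0], 6], [[0.5, 4, -1], [0.09, -1.88, 0], 6], [[0.5, 4, -1], [0.09, -1.88, 0], 6], [[0.5, 4, -1], [0, 0, 0], 6], [[0.5, 3.6, -1], [0, 0, 0], 6], [[0, 0, 0], [0, 0, 0], 6], [[0, 0, 0], [0, 0, 0], 6]]}}

```text
time: 2.1
tool_pos: [0.4991, -0.0008, 0.131]
eef_rot: [0.991, 0.025, 0.131, -0.003]
ft_force: [0.5, -0.1, -1.0]
finger_gap: 0.0601
grip_force: 0.0
```

Emit:
{"name": "arm_command", "arguments": {"rows": [[[0, 0, -3], [0, 0, 0], 6], [[0, 0, -4], [0, 0, 0], 6], [[0, 0, -3], [0, 0, 0], 6], [[0, 0, -1.8], [0, 0, 0], 6], [[0, 0, -0.3], [0, 0, 0], 6], [[0, 0, -0.2], [0, 0, 0], 6], [[0, 0, 0], [0, 0, 0], 6], [[0, 0, 0], [0, 0, 0], 6]]}}

```text
time: 2.9
tool_pos: [0.5091, -0.0047, 0.0261]
eef_rot: [0.993, 0.024, 0.117, -0.011]
ft_force: [-0.9, -0.2, -0.1]
finger_gap: 0.0598
grip_force: 0.0
```

Run:
```python
from h import *
print(ctrl.sense()['tool_pos'],ctrl.sense()['ft_force'])
snap('side','s1.png');snap('wrist','w1.png')
a=cv2.imread('pics/raw_s1.png')[190:270,210:370];b=cv2.imread('pics/raw_w1.png')
cv2.imwrite('pics/c1.png',np.vstack([cv2.resize(a,(560,280),interpolation=2),cv2.resize(b,(400,300)).repeat(1,1) if 0 else np.hstack([cv2.resize(b,(400,300)),np.zeros((300,160,3),np.uint8)])]))
```

```text
[ 0.50908073 -0.00470475  0.02610036] [-0.90652121 -0.19975131 -0.07911212]
```

View pics/c1.png

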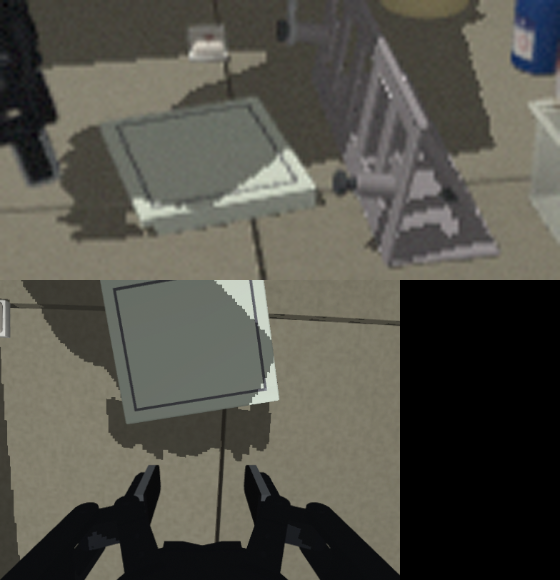

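Emit:
{"name": "arm_command", "arguments": {"rows": [[[0.7, 0.2, 0], [0, 1.5, 0], 6], [[0.7, 0.2, 0], [0, 1.5, 0], 6], [[0, 0, -1], [0, 0, 0], 6], [[0, 0, -0.5], [0, 0, 0], 6], [[0, 0, -0.5], [0, 0, 0], 6], [[0, 0, 0], [0, 0, 0], 6]]}}

```text
time: 3.6
tool_pos: [0.5208, 0.0001, 0.0048]
eef_rot: [0.995, 0.024, 0.093, -0.013]
ft_force: [-0.3, -0.6, -0.2]
finger_gap: 0.0603
grip_force: 0.0
```

```bash
cat >> h.py <<'E'
def ax():
    from scipy.spatial.transform import Rotation as R
    s=ctrl.sense();m=R.from_quat(s['eef_rot']).as_matrix();print(s['tool_pos'],s['ft_force'],'\n',m,s['joint_positions'])
E
python3 -c "
from h import *
np.set_printoptions(precision=4,suppress=True)
ax()"
```

```text
[0.5208 0.0001 0.0048] [-0.3392 -0.6132 -0.2048] 
 [[ 0.9816  0.0505  0.1842]
 [ 0.0458 -0.9985  0.0299]
 [ 0.1854 -0.0209 -0.9824]] [-0.0915  0.6199  2.2116  0.3501  0.1363  1.0879]
```

Emit:
{"name": "arm_command", "arguments": {"rows": [[[0.2, 0, -0.1], [-1.2, 0, 0], 6], [[0.1, 0, -0.1], [0, 0, 0], 6], [[0, 0, -0.1], [0, 0, 0], 6], [[0, 0, -0.1], [0, 0, 0], 6], [[0, 0, -0.1], [0, 0, 0], 6], [[0, 0, 0], [0, 0, 0], 6]]}}

```text
time: 4.2
tool_pos: [0.5244, -0.0002, 0.0002]
eef_rot: [0.995, 0.025, 0.093, -0.002]
ft_force: [1.2, 0.5, 1.7]
finger_gap: 0.06
grip_force: 0.0
```

```bash
python3 -c "
from h import *
np.set_printoptions(precision=4,suppress=True)
ax()"
```

```text
[ 0.5244 -0.0002  0.0002] [1.1876 0.4894 1.6843] 
 [[ 0.9814  0.0505  0.1851]
 [ 0.0497 -0.9987  0.0093]
 [ 0.1853  0.0001 -0.9827]] [-0.0745  0.6312  2.2057  0.1907  0.1218  1.2586]
```

Emit:
{"name": "arm_command", "arguments": {"rows": [[[0, 0, -0.1], [0, 0, 0], 6], [[0, 0, -0.1], [0, 0, 0], 6], [[0, 0, 0], [0, 0, 0], 6]]}}

```text
time: 4.5
tool_pos: [0.5244, -0.0001, -0.0019]
eef_rot: [0.995, 0.025, 0.093, -0.002]
ft_force: [0.8, -0.1, 0.2]
finger_gap: 0.0598
grip_force: 0.0
```

Emit:
{"name": "arm_command", "arguments": {"rows": [[[0.4, 0.02, 0], [0, 0, 0], 6], [[0.4, 0.02, 0], [0, 0, 0], 6], [[0.4, 0.02, 0], [0, 0, 0], 6], [[0.4, 0.02, 0], [0, 0, 0], 6], [[0.4, 0.02, 0], [0, 0, 0], 6], [[0.4, 0.02, 0], [0, 0, 0], 6], [[0.4, 0.02, 0], [0, 0, 0], 6], [[0.4, 0.02, 0], [0, 0, 0], 6], [[0.4, 0.02, 0], [0, 0, 0], 6], [[0.4, 0.02, 0], [0, 0, 0], 6], [[0, 0, 0], [0, 0, 0], 6]]}}

```text
time: 5.6
tool_pos: [0.5655, 0.0019, -0.0016]
eef_rot: [0.995, 0.025, 0.094, -0.002]
ft_force: [-0.4, 0.0, -0.9]
finger_gap: 0.0601
grip_force: 0.0
```

Run:
```python
from h import *
ax()
snap('top','t2.png',(170,130,330,250),4)
```

```text
[ 0.56549935  0.00189077 -0.00160627] [-0.41098579  0.02159157 -0.86295722] 
 [[ 9.81167926e-01  5.06826669e-02  1.86388756e-01]
 [ 4.98751464e-02 -9.98714709e-01  9.02216947e-03]
 [ 1.86606460e-01  4.43903205e-04 -9.82434645e-01]] [-0.06404737  0.65756615  2.11406308  0.11429853  0.18459103  1.34558802]
```

View pics/t2.png

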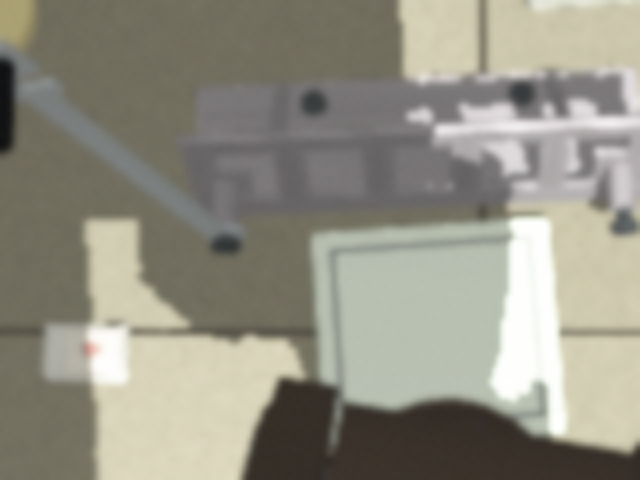

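Emit:
{"name": "arm_command", "arguments": {"rows": [[[0.25, 0.01, 0], [0, 0, 0], 6], [[0.25, 0.01, 0], [0, 0, 0], 6], [[0.25, 0.01, 0], [0, 0, 0], 6], [[0.2, 0.01, 0], [0, 0, 0], 6], [[0, 0, 0], [0, 0, 0], 6]]}}

```text
time: 6.15
tool_pos: [0.5746, 0.0023, -0.0017]
eef_rot: [0.995, 0.025, 0.093, -0.002]
ft_force: [-0.1, 0.9, 0.1]
finger_gap: 0.0602
grip_force: 0.0
```

Emit:
{"name": "arm_command", "arguments": {"rows": [[[0.1, 0, 0], [0, 0, 0], 6], [[0.1, 0, 0], [0, 0, 0], 6], [[0, 0, 0], [0, 0, 0], 6]]}}

```text
time: 6.45
tool_pos: [0.576, 0.0023, -0.0017]
eef_rot: [0.995, 0.025, 0.093, -0.002]
ft_force: [-3.1, -0.4, 1.8]
finger_gap: 0.06
grip_force: 1.3
```

Emit:
{"name": "arm_command", "arguments": {"rows": [[[0.1, 0, 0], [0, 0, 0], 6], [[0.1, 0, 0.05], [0, 0, 0], 6], [[0.06, 0, 0.3], [0, 0, 0], 6], [[0.06, 0, 0.35], [0, 0, 0], 6], [[0.06, 0, 0.35], [0, 0, 0], 6], [[0, 0, 0], [0, 0, 0], 6]]}}

```text
time: 7.05
tool_pos: [0.5796, 0.0024, 0.0093]
eef_rot: [0.995, 0.025, 0.093, -0.002]
ft_force: [-4.1, 0.6, -1.0]
finger_gap: 0.06
grip_force: 2.2
```

Run:
```python
from h import *
ax()
snap('side','s3.png',(260,170,380,260),5)
```

```text
[0.57960034 0.00237823 0.0092662 ] [-4.13851505  0.59789757 -1.02554197] 
 [[ 9.81414719e-01  5.07953060e-02  1.85054007e-01]
 [ 4.99576199e-02 -9.98709060e-01  9.18968872e-03]
 [ 1.85281906e-01  2.25961965e-04 -9.82685384e-01]] [-0.06138282  0.6457904   2.07810838  0.08887793  0.23334393  1.37400044]
```

View pics/s3.png

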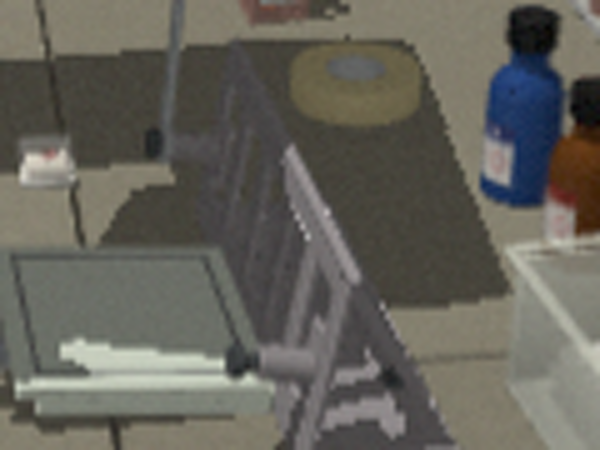

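Run:
```python
from h import *
a=np.radians(2.7)
def W(x,y,z): return [.698+x*np.cos(a)-y*np.sin(a),.009+x*np.sin(a)+y*np.cos(a),z]
for ph in (0,5,8,12):
  p=np.radians(ph)
  for L,h in((-.11,.015),(0,.015),(0,0)):
    u,v=proj('side',W(L*np.cos(p)+h*np.sin(p),-.06,-L*np.sin(p)+h*np.cos(p)));print(ph,L,h,round((u-260)*5),round((v-170)*5))
```

```text
0 -0.11 0.015 14 399
0 0 0.015 273 375
0 0 0 272 405
5 -0.11 0.015 17 379
5 0 0.015 276 375
5 0 0 272 405
8 -0.11 0.015 20 367
8 0 0.015 278 375
8 0 0 272 405
12 -0.11 0.015 25 352
12 0 0.015 280 375
12 0 0 272 405
```

Emit:
{"name": "arm_command", "arguments": {"rows": [[[0.07, 0, 0.33], [0, 0, 0], 6], [[0.07, 0, 0.33], [0, 0, 0], 6], [[0.07, 0, 0.33], [0, 0, 0], 6], [[0.07, 0, 0.33], [0, 0, 0], 6], [[0.08, 0.01, 0.33], [0, 0, 0], 6], [[0.09, 0, 0.33], [0, 0, 0], 6], [[0.1, 0.01, 0.33], [0, 0, 0], 6], [[0.12, 0, 0.33], [0, 0, 0], 6], [[0, 0, 0], [0, 0, 0], 6]]}}

```text
time: 8.0
tool_pos: [0.5851, 0.0027, 0.0353]
eef_rot: [0.995, 0.025, 0.092, -0.002]
ft_force: [-10.1, 0.5, 1.8]
finger_gap: 0.0596
grip_force: 5.1
```

Emit:
{"name": "arm_command", "arguments": {"rows": [[[0.13, 0, 0.38], [0, 0, 0], 6], [[0.14, 0.01, 0.38], [0, 0, 0], 6], [[0.16, 0.01, 0.38], [0, 0, 0], 6], [[0.19, 0.01, 0.38], [0, 0, 0], 6], [[0, 0, 0], [0, 0, 0], 6]]}}

```text
time: 8.5
tool_pos: [0.591, 0.003, 0.0506]
eef_rot: [0.995, 0.025, 0.092, -0.002]
ft_force: [-13.7, 1.0, 4.5]
finger_gap: 0.06
grip_force: 7.0
```

Emit:
{"name": "arm_command", "arguments": {"rows": [[[0.17, 0.01, 0.48], [0, 0, 0], 6], [[0.23, 0.01, 0.46], [0, 0, 0], 6], [[0.27, 0.01, 0.44], [0, 0, 0], 6], [[0.31, 0.01, 0.42], [0, 0, 0], 6], [[0.35, 0.02, 0.4], [0, 0, 0], 6], [[0, 0, 0], [0, 0, 0], 6]]}}

```text
time: 9.1
tool_pos: [0.6051, 0.0036, 0.0731]
eef_rot: [0.995, 0.025, 0.092, -0.002]
ft_force: [-14.3, 0.3, 10.1]
finger_gap: 0.0598
grip_force: 8.5
```

Emit:
{"name": "arm_command", "arguments": {"rows": [[[0, 0, 0.2], [0, 0, 0], 6], [[0, 0, 0], [0, 0, 0], 6]]}}

```text
time: 9.3
tool_pos: [0.6071, 0.0033, 0.0753]
eef_rot: [0.995, 0.025, 0.094, -0.002]
ft_force: [0.2, 0.4, 0.9]
finger_gap: 0.0599
grip_force: 0.0
```

Run:
```python
from h import *
ax()
snap('side','s4.png',(250,120,400,240),5)
```

```text
[0.6071435  0.00333797 0.07527763] [0.22567398 0.42598785 0.93089253] 
 [[ 9.80939674e-01  5.06436568e-02  1.87596845e-01]
 [ 4.98559268e-02 -9.98716604e-01  8.91808324e-03]
 [ 1.87807728e-01  6.04712895e-04 -9.82205626e-01]] [-0.05636803  0.55121868  1.99134526  0.04870006  0.4115272   1.42090128]
```

View pics/s4.png

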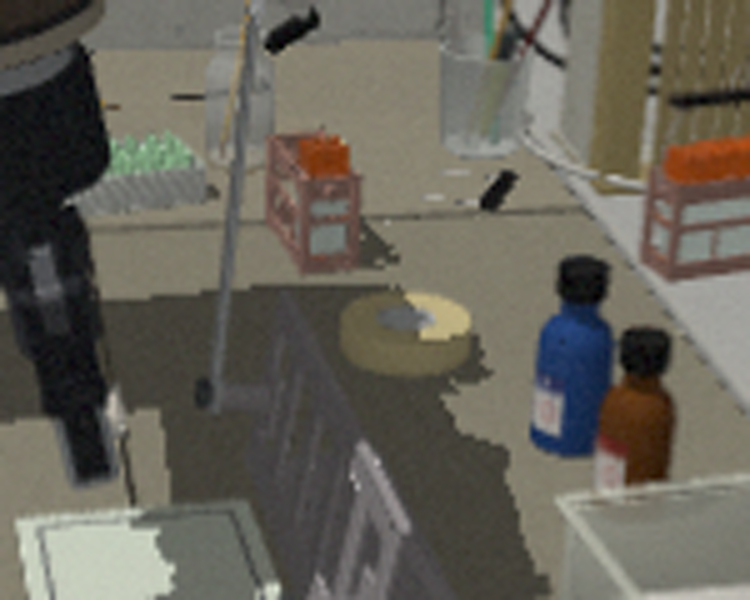

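The board has slipped off the fingertips and lies flat again, with its corner near (278,590). The visible fingertip bottom is at about (75,485) to (115,470). I'll work out the true tip height from those pixels.

Run:
```python
from h import *
np.set_printoptions(precision=4,suppress=True)
for u,v in((75,487),(115,472)):
  o,d=ray(ctrl.get_calibration('side'),250+u/5,120+v/5)
  for y in(-.027,-.035,-.043): print(u,y,o+d*(y-o[1])/d[1])
snap('top','t4.png')
print(ctrl.sense()['time'])
a=cv2.imread('pics/raw_s4.png')[205:300,250:330];b=cv2.imread('pics/raw_t4.png')[130:250,170:330]
cv2.imwrite('pics/c4.png',np.hstack([cv2.resize(a,(404,480),interpolation=2),cv2.resize(b,(392,480*392//640)+(()) if 0 else (392,480),interpolation=2)]))
```

```text
75 -0.027 [ 0.5992 -0.027   0.0751]
75 -0.035 [ 0.5989 -0.035   0.0796]
75 -0.043 [ 0.5985 -0.043   0.0841]
115 -0.027 [ 0.6159 -0.027   0.0812]
115 -0.035 [ 0.6154 -0.035   0.0856]
115 -0.043 [ 0.6148 -0.043   0.09  ]
9.4
```

View pics/c4.png

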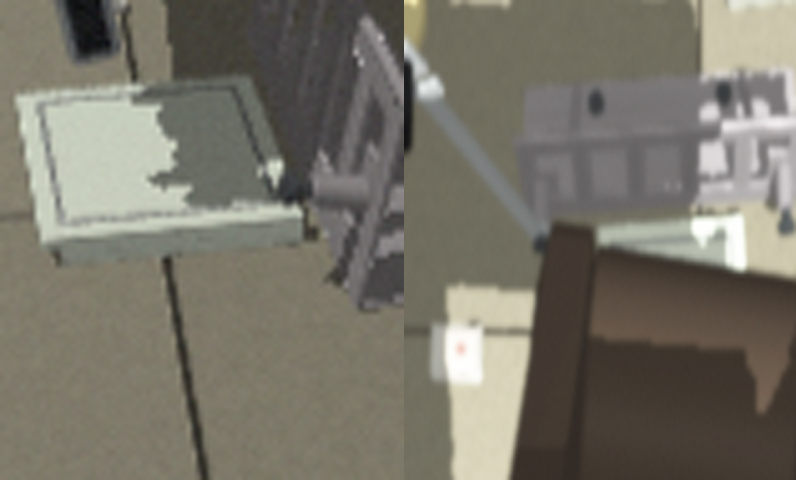

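Emit:
{"name": "arm_command", "arguments": {"rows": [[[-2.8, -0.1, 1], [0, 0, 0], 6], [[-2.8, -0.1, -1], [0, 0, 0], 6], [[0, 0, -2.5], [0, 0, 0], 6], [[0, 0, -2.5], [0, 0, 0], 6], [[0, 0, -1.5], [0, 0, 0], 6], [[0, 0, -0.8], [0, 0, 0], 6], [[0, 0, -0.2], [0, 0, 0], 6], [[0, 0, -0.2], [0, 0, 0], 6], [[0, 0, 0], [0, 0, 0], 6]]}}

```text
time: 10.3
tool_pos: [0.5505, 0.0014, -0.0021]
eef_rot: [0.995, 0.025, 0.094, -0.002]
ft_force: [0.0, 0.8, 0.4]
finger_gap: 0.06
grip_force: 0.0
```

Emit:
{"name": "arm_command", "arguments": {"rows": [[[0, 0, -0.1], [0, 0, 0], 6], [[0, 0, -0.1], [0, 0, 0], 6], [[0, 0, 0], [0, 0, 0], 6]]}}

```text
time: 10.6
tool_pos: [0.5506, 0.0014, -0.0039]
eef_rot: [0.995, 0.025, 0.094, -0.002]
ft_force: [-1.4, -0.5, 11.2]
finger_gap: 0.0603
grip_force: 6.0
```

Emit:
{"name": "arm_command", "arguments": {"rows": [[[0, 0, 0.06], [0, 0, 0], 6], [[0.3, 0.01, 0], [0, 0, 0], 6], [[0.3, 0.01, 0], [0, 0, 0], 6], [[0.3, 0.02, 0], [0, 0, 0], 6], [[0.3, 0.01, 0], [0, 0, 0], 6], [[0.3, 0.02, 0], [0, 0, 0], 6], [[0.3, 0.01, 0], [0, 0, 0], 6], [[0.3, 0.02, 0], [0, 0, 0], 6], [[0.3, 0.01, 0], [0, 0, 0], 6], [[0, 0, 0], [0, 0, 0], 6]]}}

```text
time: 11.6
tool_pos: [0.5723, 0.0028, -0.004]
eef_rot: [0.995, 0.025, 0.092, -0.002]
ft_force: [-12.9, -0.5, 17.8]
finger_gap: 0.0602
grip_force: 9.6
```

Emit:
{"name": "arm_command", "arguments": {"rows": [[[0, 0, 0.1], [0, 0, 0], 6], [[0.0, 0, 0], [0, 0, 0], 6]]}}

```text
time: 11.8
tool_pos: [0.574, 0.0026, -0.003]
eef_rot: [0.995, 0.025, 0.093, -0.002]
ft_force: [-1.7, 0.1, -0.1]
finger_gap: 0.06
grip_force: 0.9
```

Emit:
{"name": "arm_command", "arguments": {"rows": [[[0.1, 0, 0], [0, 0, 0], 6], [[0.1, 0, 0], [0, 0, 0], 6], [[0.1, 0, 0], [0, 0, 0], 6], [[0, 0, 0], [0, 0, 0], 6]]}}

```text
time: 12.2
tool_pos: [0.5773, 0.0025, -0.003]
eef_rot: [0.995, 0.025, 0.093, -0.002]
ft_force: [-2.4, 0.2, 0.6]
finger_gap: 0.0599
grip_force: 0.8
```

Emit:
{"name": "arm_command", "arguments": {"rows": [[[0.1, 0, 0.05], [0, 0, 0], 6], [[0.05, 0, 0.2], [0, 0, 0], 6], [[0.05, 0, 0.32], [0, 0, 0], 6], [[0.06, 0, 0.32], [0, 0, 0], 6], [[0.06, 0, 0.32], [0, 0, 0], 6], [[0.06, 0, 0.32], [0, 0, 0], 6], [[0.06, 0, 0.32], [0, 0, 0], 6], [[0.06, 0, 0.32], [0, 0, 0], 6], [[0, 0, 0], [0, 0, 0], 6]]}}

```text
time: 13.1
tool_pos: [0.5818, 0.0026, 0.0191]
eef_rot: [0.995, 0.025, 0.093, -0.002]
ft_force: [-5.4, 1.4, -0.5]
finger_gap: 0.06
grip_force: 2.6
```

Emit:
{"name": "arm_command", "arguments": {"rows": [[[0.07, 0, 0.34], [0, 0, 0], 6], [[0.08, 0, 0.34], [0, 0, 0], 6], [[0.09, 0, 0.34], [0, 0, 0], 6], [[0.11, 0.01, 0.34], [0, 0, 0], 6], [[0.14, 0, 0.34], [0, 0, 0], 6], [[0.15, 0.01, 0.34], [0, 0, 0], 6], [[0, 0, 0], [0, 0, 0], 6]]}}

```text
time: 13.8
tool_pos: [0.5869, 0.0029, 0.0392]
eef_rot: [0.995, 0.025, 0.092, -0.002]
ft_force: [-11.6, 0.1, 2.7]
finger_gap: 0.0601
grip_force: 5.3
```

Emit:
{"name": "arm_command", "arguments": {"rows": [[[-0.15, 0, 0], [0, 0, 0], 6], [[0, 0, 0], [0, 0, 0], 6]]}}

```text
time: 14.0
tool_pos: [0.5869, 0.0027, 0.0394]
eef_rot: [0.995, 0.025, 0.093, -0.002]
ft_force: [-5.8, 0.2, 0.0]
finger_gap: 0.06
grip_force: 2.8
```

Run:
```python
from h import *
snap('side','s5.png',(255,160,355,250),6)
```

```text
(no output)
```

View pics/s5.png

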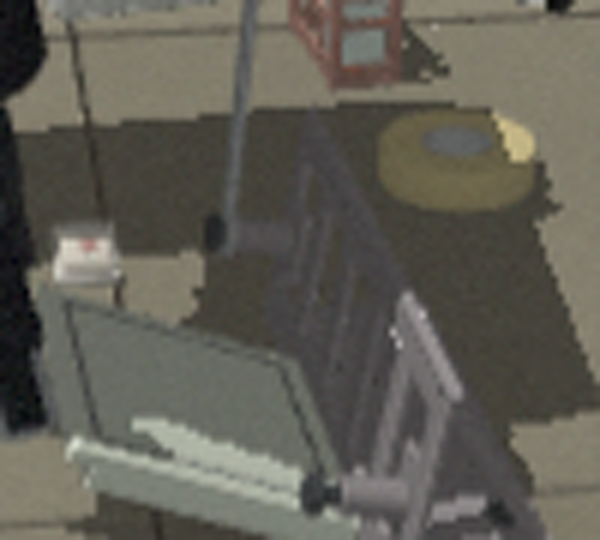

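Run:
```python
from h import *
np.set_printoptions(precision=4,suppress=True)
a=np.radians(2.7)
def W(x,y,z): return [.698+x*np.cos(a)-y*np.sin(a),.009+x*np.sin(a)+y*np.cos(a),z]
for ph in (18,20,22,24,26):
  p=np.radians(ph);xf=2.64*np.cos(p)-15*np.sin(p)
  for L,h,y in((-.11,.015,-.06),(-.11,.015,.06),(-.11,.008,-.06)):
    u,v=proj('side',W(xf/1000+L*np.cos(p)+h*np.sin(p),y,-L*np.sin(p)+h*np.cos(p)));print(ph,h,y,round((u-255)*6),round((v-160)*6),end=' | ')
  print('lip z',110*np.sin(p)+8*np.cos(p))
```

```text
18 0.015 -0.06 66 455 | 18 0.015 0.06 32 291 | 18 0.008 -0.06 61 472 | lip z 41.60032151160544
20 0.015 -0.06 70 446 | 20 0.015 0.06 35 283 | 20 0.008 -0.06 63 463 | lip z 45.139756732110826
22 0.015 -0.06 73 437 | 22 0.015 0.06 38 274 | 22 0.008 -0.06 66 454 | lip z 48.62419611228462
24 0.015 -0.06 77 428 | 24 0.015 0.06 41 266 | 24 0.008 -0.06 69 445 | lip z 52.049394399478835
26 0.015 -0.06 82 419 | 26 0.015 0.06 45 258 | 26 0.008 -0.06 73 436 | lip z 55.41117851719185
```

Emit:
{"name": "arm_command", "arguments": {"rows": [[[-0.1, 0, -0.6], [0, 0, 0], 6], [[-0.2, 0, -0.6], [0, 0, 0], 6], [[-0.15, 0, -0.6], [0, 0, 0], 6], [[-0.15, 0, -0.6], [0, 0, 0], 6], [[-0.1, 0, -0.6], [0, 0, 0], 6], [[-0.1, 0, -0.6], [0, 0, 0], 6], [[-2, -0.1, 0], [0, 0, 0], 6], [[0, 0, -0.5], [0, 0, 0], 6], [[0, 0, -0.15], [0, 0, 0], 6], [[0, 0, 0], [0, 0, 0], 6]]}}

```text
time: 15.05
tool_pos: [0.56, 0.0017, -0.0034]
eef_rot: [0.995, 0.025, 0.094, -0.002]
ft_force: [0.1, 0.1, -0.9]
finger_gap: 0.0596
grip_force: 0.0
```

Run:
```python
import numpy as np
r=np.radians
def lip(f):
    p=r(f);xf=min(0,2.64*np.cos(p)-15*np.sin(p));return np.array([xf-110*np.cos(p)+8*np.sin(p),110*np.sin(p)+8*np.cos(p)])
def th(f): return np.interp(f,[0,5,45,100],[10.7,10.7,35,35])
def C(t): t=r(t);return 11*np.array([np.cos(t),np.sin(t)])+9.4*np.array([-np.sin(t),np.cos(t)])
prev=None
for f in [0,2,4,6,8,10,12,14,16,18,20,22.5,25,27.5,30,33,36,39,42,45,48,51,54,57,60,63,66,69,72,76,80,84,88,92,96,100]:
    T=lip(f)-C(th(f))
    if prev is not None: print(f,np.round((T-prev[0])/10,2),round(-(th(f)-prev[1]),2),np.round((T-T0),1))
    else: T0=T
    prev=(T,th(f))
from h import *
print(ctrl.sense()['tool_pos'])
```

```text
2 [0.03 0.38] -0.0 [0.3 3.8]
4 [0.05 0.38] -0.0 [0.8 7.7]
6 [0.07 0.37] -0.61 [ 1.6 11.4]
8 [0.1  0.36] -1.21 [ 2.5 14.9]
10 [0.11 0.36] -1.21 [ 3.7 18.5]
12 [0.07 0.35] -1.22 [ 4.4 22.1]
14 [0.09 0.35] -1.21 [ 5.3 25.6]
16 [0.1  0.35] -1.21 [ 6.2 29. ]
18 [0.11 0.34] -1.21 [ 7.4 32.5]
20 [0.13 0.34] -1.21 [ 8.6 35.8]
22.5 [0.17 0.42] -1.52 [10.4 40. ]
25 [0.19 0.41] -1.52 [12.3 44.1]
27.5 [0.21 0.4 ] -1.52 [14.5 48.1]
30 [0.23 0.39] -1.52 [16.8 51.9]
33 [0.3  0.45] -1.82 [19.8 56.5]
36 [0.33 0.43] -1.82 [23.2 60.8]
39 [0.36 0.42] -1.82 [26.7 65. ]
42 [0.38 0.4 ] -1.82 [30.5 68.9]
45 [0.4  0.38] -1.82 [34.6 72.7]
48 [0.38 0.37] -0.0 [38.4 76.4]
51 [0.4  0.34] -0.0 [42.4 79.8]
54 [0.42 0.32] -0.0 [46.7 83. ]
57 [0.44 0.29] -0.0 [51.1 85.9]
60 [0.46 0.27] -0.0 [55.7 88.5]
63 [0.48 0.24] -0.0 [60.5 90.9]
66 [0.49 0.21] -0.0 [65.4 93. ]
69 [0.51 0.18] -0.0 [70.4 94.8]
72 [0.52 0.15] -0.0 [75.6 96.4]
76 [0.71 0.16] -0.0 [82.7 97.9]
80 [0.72 0.11] -0.0 [89.9 99. ]
84 [0.74 0.05] -0.0 [97.3 99.5]
88 [ 0.74 -0.  ] -0.0 [104.7  99.5]
92 [ 0.75 -0.06] -0.0 [112.2  98.9]
96 [ 0.75 -0.11] -0.0 [119.7  97.8]
100 [ 0.75 -0.16] -0.0 [127.2  96.2]
[ 0.56002523  0.00165726 -0.0034357 ]
```

Emit:
{"name": "arm_command", "arguments": {"rows": [[[0.4, 0.01, 0.03], [0, 0, 0], 6], [[0.4, 0.01, 0.02], [0, 0, 0], 6], [[0.4, 0.02, 0], [0, 0, 0], 6], [[0.3, 0.01, 0], [0, 0, 0], 6], [[0.2, 0.01, 0], [0, 0, 0], 6], [[0.1, 0, 0], [0, 0, 0], 6], [[0.1, 0, 0], [0, 0, 0], 6], [[0, 0, 0], [0, 0, 0], 6]]}}

```text
time: 15.85
tool_pos: [0.578, 0.0023, -0.0029]
eef_rot: [0.995, 0.025, 0.093, -0.002]
ft_force: [-0.9, -0.2, 0.1]
finger_gap: 0.0601
grip_force: 0.0
```

Emit:
{"name": "arm_command", "arguments": {"rows": [[[0.1, 0, 0], [0, 0, 0], 6], [[0.1, 0, 0], [0, 0, 0], 6], [[0, 0, 0], [0, 0, 0], 6]]}}

```text
time: 16.15
tool_pos: [0.5786, 0.0024, -0.0032]
eef_rot: [0.995, 0.025, 0.092, -0.002]
ft_force: [-5.3, -0.6, 3.3]
finger_gap: 0.0604
grip_force: 2.6
```

Emit:
{"name": "arm_command", "arguments": {"rows": [[[0.1, 0, 0.03], [0, 0, 0], 6], [[0.05, 0, 0], [0, 0, 0], 6], [[0, 0, 0], [0, 0, 0], 6]]}}

```text
time: 16.45
tool_pos: [0.5788, 0.0025, -0.0033]
eef_rot: [0.996, 0.025, 0.091, -0.002]
ft_force: [-11.7, -2.7, 6.2]
finger_gap: 0.0598
grip_force: 5.1
```

Emit:
{"name": "arm_command", "arguments": {"rows": [[[0.03, 0, 0.12], [0, 0, 0], 6], [[0.03, 0, 0.2], [0, 0, 0], 6], [[0.03, 0, 0.2], [0, 0, 0], 6], [[0.03, 0, 0.2], [0, 0, 0], 6], [[0.03, 0, 0.2], [0, 0, 0], 6], [[0, 0, 0], [0, 0, 0], 6]]}}

```text
time: 17.05
tool_pos: [0.5798, 0.0025, 0.0057]
eef_rot: [0.996, 0.025, 0.09, -0.003]
ft_force: [-11.2, -0.9, -0.4]
finger_gap: 0.0602
grip_force: 5.6
```

Emit:
{"name": "arm_command", "arguments": {"rows": [[[0.06, 0, 0.36], [0, -0.6, 0], 6], [[0.1, 0, 0.36], [0.05, -1.2, 0], 6], [[0.11, 0, 0.36], [0.05, -1.2, 0], 6], [[0.07, 0, 0.35], [0.05, -1.2, 0], 6], [[0.09, 0, 0.35], [0.05, -1.2, 0], 6], [[0, 0, 0], [0, 0, 0], 6]]}}

```text
time: 17.65
tool_pos: [0.5843, 0.0026, 0.0237]
eef_rot: [0.99, 0.025, 0.138, -0.003]
ft_force: [-11.6, 0.2, 0.4]
finger_gap: 0.0599
grip_force: 5.2
```

Emit:
{"name": "arm_command", "arguments": {"rows": [[[0.1, 0, 0.35], [0.05, -1.2, 0], 6], [[0.11, 0, 0.34], [0.05, -1.2, 0], 6], [[0.12, 0.01, 0.34], [0.05, -1.2, 0], 6], [[0.15, 0, 0.42], [0.05, -1.5, 0], 6], [[0.17, 0.01, 0.41], [0.05, -1.5, 0], 6], [[0, 0, 0], [0, 0, 0], 6]]}}

```text
time: 18.25
tool_pos: [0.6026, -0.0014, 0.0582]
eef_rot: [0.983, 0.027, 0.183, -0.013]
ft_force: [-2.5, 1.0, -0.1]
finger_gap: 0.06
grip_force: 1.1
```

Run:
```python
from h import *
np.set_printoptions(precision=4,suppress=True)
ax()
snap('side','s6.png',(255,150,355,240),6)
a=np.radians(2.7)
def W(x,y,z): return [.698+x*np.cos(a)-y*np.sin(a),.009+x*np.sin(a)+y*np.cos(a),z]
for ph in (16,18,20,22,24,26,28):
  p=np.radians(ph);xf=2.64*np.cos(p)-15*np.sin(p)
  for L,h,y in((-.11,.015,-.06),(-.11,.015,.06),(-.11,.008,-.06)):
    u,v=proj('side',W(xf/1000+L*np.cos(p)+h*np.sin(p),y,-L*np.sin(p)+h*np.cos(p)));print(ph,h,y,round((u-255)*6),round((v-150)*6),end=' | ')
  print('lip z',110*np.sin(p)+8*np.cos(p))
```

```text
[ 0.6026 -0.0014  0.0582] [-2.539   1.0399 -0.1171] 
 [[ 0.9318  0.0568  0.3585]
 [ 0.0475 -0.9983  0.0348]
 [ 0.3599 -0.0154 -0.9329]] [-0.0951  0.5579  2.1615  0.8555  0.0911  0.5809]
16 0.015 -0.06 63 524 | 16 0.015 0.06 29 359 | 16 0.008 -0.06 58 541 | lip z 38.01020270737646
18 0.015 -0.06 66 515 | 18 0.015 0.06 32 351 | 18 0.008 -0.06 61 532 | lip z 41.60032151160544
20 0.015 -0.06 70 506 | 20 0.015 0.06 35 343 | 20 0.008 -0.06 63 523 | lip z 45.139756732110826
22 0.015 -0.06 73 497 | 22 0.015 0.06 38 334 | 22 0.008 -0.06 66 514 | lip z 48.62419611228462
24 0.015 -0.06 77 488 | 24 0.015 0.06 41 326 | 24 0.008 -0.06 69 505 | lip z 52.049394399478835
26 0.015 -0.06 82 479 | 26 0.015 0.06 45 318 | 26 0.008 -0.06 73 496 | lip z 55.41117851719185
28 0.015 -0.06 87 471 | 28 0.015 0.06 49 311 | 28 0.008 -0.06 77 487 | lip z 58.705452649319405
```

View pics/s6.png

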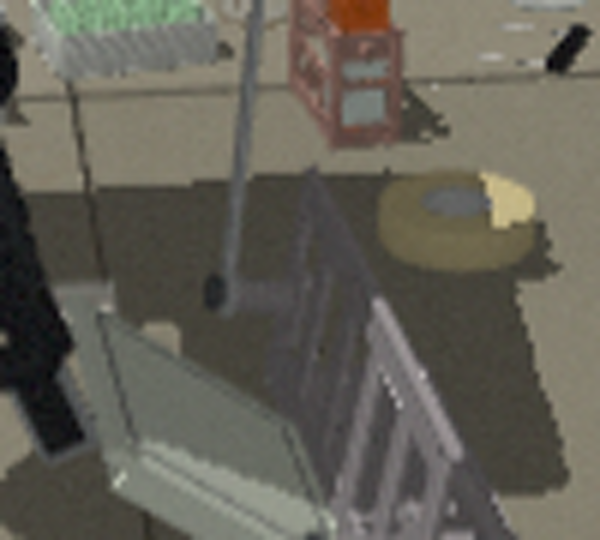

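Emit:
{"name": "arm_command", "arguments": {"rows": [[[0.2, 0.05, 0.25], [0, 0.5, 0], 6], [[0.3, 0.05, 0.35], [0, 0.5, 0], 6], [[0, 0, 0], [0, 0, 0], 6]]}}

```text
time: 18.6
tool_pos: [0.6081, -0.0004, 0.0637]
eef_rot: [0.984, 0.027, 0.174, -0.012]
ft_force: [-1.5, -0.8, -0.1]
finger_gap: 0.0601
grip_force: 1.1
```

Run:
```python
from h import *
np.set_printoptions(precision=4,suppress=True)
ax()
```

```text
[ 0.6081 -0.0004  0.0637] [-1.4755 -0.7813 -0.1158] 
 [[ 0.9382  0.0577  0.3413]
 [ 0.0491 -0.9982  0.0339]
 [ 0.3427 -0.0151 -0.9393]] [-0.09    0.5512  2.1315  0.5148  0.1313  0.9258]
```

Emit:
{"name": "arm_command", "arguments": {"rows": [[[0.4, 0.03, 0.55], [0, 0, 0], 6], [[0.45, 0.03, 0.5], [0, 0, 0], 6], [[0.47, 0.03, 0.42], [0, 0, 0], 6], [[0.5, 0.03, 0.38], [0, 0, 0], 6], [[0.5, 0.03, 0.3], [0, 0, 0], 6], [[0, 0, 0], [0, 0, 0], 6]]}}

```text
time: 19.2
tool_pos: [0.6316, 0.0013, 0.0854]
eef_rot: [0.984, 0.027, 0.174, -0.013]
ft_force: [-0.7, 1.1, 0.1]
finger_gap: 0.0603
grip_force: 0.3
```

Emit:
{"name": "arm_command", "arguments": {"rows": [[[0.5, 0.03, 0.28], [0, 0, 0], 6], [[0.55, 0.03, 0.23], [0, 0, 0], 6], [[0.55, 0.03, 0.18], [0, 0, 0], 6], [[0.55, 0.03, 0.12], [0, 0, 0], 6], [[0.55, 0.03, 0.1], [0, 0, 0], 6], [[0.55, 0.03, 0.05], [0, 0, 0], 6], [[0, 0, 0], [0, 0, 0], 6]]}}

```text
time: 19.9
tool_pos: [0.6643, 0.003, 0.095]
eef_rot: [0.984, 0.027, 0.174, -0.013]
ft_force: [0.0, 0.5, 1.3]
finger_gap: 0.06
grip_force: 0.0
```

Emit:
{"name": "arm_command", "arguments": {"rows": [[[0.5, 0.03, 0], [0, 0, 0], 6], [[0.5, 0.03, 0], [0, 0, 0], 6], [[0.5, 0.03, 0], [0, 0, 0], 6], [[0.5, 0.03, -0.04], [0, 0, 0], 6], [[0.5, 0.02, -0.08], [0, 0, 0], 6], [[0.4, 0.02, -0.08], [0, 0, 0], 6], [[0, 0, 0], [0, 0, 0], 6]]}}

```text
time: 20.6
tool_pos: [0.6961, 0.0045, 0.0956]
eef_rot: [0.984, 0.027, 0.177, -0.012]
ft_force: [-0.6, 0.9, 22.6]
finger_gap: 0.06
grip_force: 10.7
```

Emit:
{"name": "arm_command", "arguments": {"rows": [[[0, 0, 0.3], [0, 0, 0], 6], [[0, 0, 0.1], [0, 0, 0], 6], [[0, 0, 0], [0, 0, 0], 6]]}}

```text
time: 20.9
tool_pos: [0.6924, 0.0046, 0.0968]
eef_rot: [0.984, 0.027, 0.174, -0.013]
ft_force: [-1.1, 0.8, 3.6]
finger_gap: 0.0601
grip_force: 1.6
```

Run:
```python
from h import *
np.set_printoptions(precision=4,suppress=True)
ax()
snap('side','s7.png',(270,100,390,220),5)
```

```text
[0.6924 0.0046 0.0968] [-1.123   0.7801  3.5654] 
 [[ 0.9381  0.0572  0.3415]
 [ 0.0483 -0.9982  0.0346]
 [ 0.3429 -0.016  -0.9393]] [-0.0682  0.5698  1.9236  0.192   0.3078  1.2751]
```

View pics/s7.png

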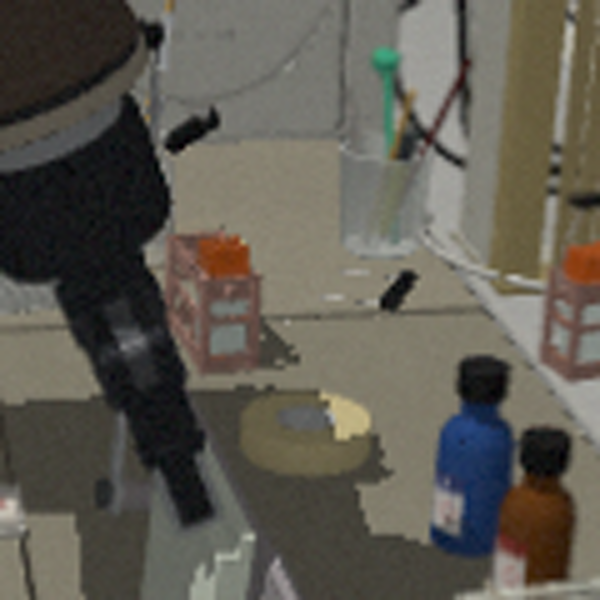

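Emit:
{"name": "arm_command", "arguments": {"rows": [[[0, 0, 0.15], [0, 0, 0], 6], [[0.2, 0.01, 0], [0, 0, 0], 6], [[0.2, 0.01, 0], [0, 0, 0], 6], [[0.1, 0, 0], [0, 0, 0], 6], [[0, 0, 0], [0, 0, 0], 6]]}}

```text
time: 21.45
tool_pos: [0.6975, 0.0049, 0.0982]
eef_rot: [0.984, 0.027, 0.174, -0.013]
ft_force: [-0.7, 0.3, 0.4]
finger_gap: 0.06
grip_force: 0.0
```

Emit:
{"name": "arm_command", "arguments": {"rows": [[[0.1, 0, 0], [0, 0, 0], 6], [[0.1, 0, 0], [0, 0, 0], 6], [[0.1, 0, 0], [0, 0, 0], 6], [[0, 0, 0], [0, 0, 0], 6]]}}

```text
time: 21.85
tool_pos: [0.7004, 0.0048, 0.0983]
eef_rot: [0.984, 0.027, 0.174, -0.013]
ft_force: [0.2, -0.2, 0.6]
finger_gap: 0.0602
grip_force: 0.0
```

Emit:
{"name": "arm_command", "arguments": {"rows": [[[-0.5, 0, 0.5], [0, 0, 0], 6], [[-1, 0, 2], [0, 0, 0], 6], [[-3, 0, 2], [0, 2, 0], 6], [[-4, 0.5, 3], [0, 4, 0], 6], [[-4, 0.5, 3], [0, 5, 0], 6], [[-4, 0.5, 3], [0, 5, 0], 6], [[0, 0, 0], [0, 4, 0], 6]]}}

```text
time: 22.55
tool_pos: [0.5331, 0.0202, 0.2376]
eef_rot: [1.0, 0.024, 0.0, -0.017]
ft_force: [0.8, 0.3, 0.0]
finger_gap: 0.0598
grip_force: 0.0
```

Run:
```python
from h import *
np.set_printoptions(precision=4,suppress=True)
ax()
snap('top','t8.png');snap('side','s8.png')
a=np.radians(2.7)
def W(x,y,z): return [.698+x*np.cos(a)-y*np.sin(a),.009+x*np.sin(a)+y*np.cos(a),z]
def bd(L,h,y,ph):
  p=np.radians(ph);xf=min(0,2.64*np.cos(p)-15*np.sin(p))/1000
  return W(xf+L*np.cos(p)+h*np.sin(p),y,-L*np.sin(p)+h*np.cos(p))
for ph in(60,80,90,95,100):
  print(ph,[np.round(proj(c,bd(L,h,y,ph))) for c in('top','side') for L,h,y in((-.11,.008,.06),(-.11,.008,-.06),(-.11,.015,-.06),(0,0,-.06),(0,0,.06))])
t=cv2.imread('pics/raw_t8.png').astype(int)
for u in (250,265,280): print(u,[tuple(t[v,u]) for v in range(150,200,2)])
s=cv2.imread('pics/raw_s8.png').astype(int)
```

```text
[0.5331 0.0202 0.2376] [0.8478 0.2573 0.0041] 
 [[ 0.9988  0.0487  0.0001]
 [ 0.0487 -0.9982  0.0342]
 [ 0.0018 -0.0342 -0.9994]] [-0.0429  0.3108  1.8567  0.0413  0.9759  1.456 ]
60 [array([245., 203.]), array([310., 200.]), array([310., 196.]), array([305., 185.]), array([247., 188.]), array([278., 187.]), array([287., 212.]), array([290., 210.]), array([309., 251.]), array([299., 223.])]
80 [array([244., 183.]), array([309., 181.]), array([309., 177.]), array([305., 186.]), array([247., 189.]), array([293., 182.]), array([304., 206.]), array([307., 205.]), array([308., 252.]), array([298., 224.])]
90 [array([244., 174.]), array([309., 171.]), array([308., 167.]), array([305., 187.]), array([247., 189.]), array([301., 181.]), array([313., 205.]), array([316., 205.]), array([307., 252.]), array([297., 224.])]
95 [array([244., 169.]), array([308., 166.]), array([308., 163.]), array([305., 187.]), array([247., 189.]), array([305., 181.]), array([317., 206.]), array([321., 206.]), array([307., 252.]), array([297., 224.])]
100 [array([244., 164.]), array([308., 161.]), array([308., 158.
[... 2858 characters left out ...]
), np.int64(214), np.int64(207)), (np.int64(123), np.int64(137), np.int64(135)), (np.int64(54), np.int64(62), np.int64(71)), (np.int64(52), np.int64(61), np.int64(72)), (np.int64(55), np.int64(66), np.int64(77)), (np.int64(58), np.int64(69), np.int64(81)), (np.int64(60), np.int64(72), np.int64(84)), (np.int64(63), np.int64(75), np.int64(89)), (np.int64(65), np.int64(78), np.int64(92)), (np.int64(68), np.int64(80), np.int64(95)), (np.int64(69), np.int64(82), np.int64(96)), (np.int64(71), np.int64(84), np.int64(99)), (np.int64(73), np.int64(86), np.int64(102)), (np.int64(74), np.int64(88), np.int64(104)), (np.int64(76), np.int64(90), np.int64(107)), (np.int64(77), np.int64(92), np.int64(109))]
```

Run:
```python
from h import *
np.set_printoptions(precision=4,suppress=True)
a=np.radians(2.7);S=np.radians(10);O=np.array([.698,.009,0]);R=np.array([[np.cos(a),-np.sin(a),0],[np.sin(a),np.cos(a),0],[0,0,1]])
def st(y,s,n): return O+R@np.array([s*np.sin(S)-n*np.cos(S),y,s*np.cos(S)+n*np.sin(S)])
p=None
for k in [1.91,1.8,1.7,1.6,1.5,1.4,1.3,1.2,1.1,1,.9,.8,.7,.6,.5,.4,.3,.2,.1,0,-.02]:
  q=st(.098-.218*np.cos(k),.045+.218*np.sin(k),.055)-[0,0,.019]
  print(k,q,None if p is None else np.round((q-p)*100,2));p=q
# knob blob in side and top raw start images
for n,f,box in(('top','t0',(155,140,185,172)),('side','s0',(280,95,308,115))):
  im=cv2.imread(f'pics/raw_{f}.png');x0,y0,x1,y1=box;m=im[y0:y1,x0:x1].max(2)<60;v,u=np.nonzero(m);print(n,u.min()+x0,u.max()+x0,v.min()+y0,v.max()+y0,(u.mean()+x0,v.mean()+y0))
for k in(1.85,1.9,1.95,2): 
  q=st(.098-.218*np.cos(k),.045+.218*np.sin(k),.047);print(k,proj('top',q),proj('side',q))
```

```text
1.91 [0.6793 0.1788 0.2373] None
1.8 [0.6816 0.1559 0.2439] [ 0.22 -2.29  0.66]
1.7 [0.6833 0.1345 0.2478] [ 0.17 -2.14  0.38]
1.6 [0.6846 0.1128 0.2495] [ 0.13 -2.17  0.17]
1.5 [0.6855 0.0911 0.249 ] [ 0.09 -2.18 -0.04]
1.4 [0.6861 0.0695 0.2464] [ 0.06 -2.16 -0.26]
1.3 [0.6863 0.0482 0.2417] [ 0.02 -2.13 -0.47]
1.2 [0.686  0.0275 0.235 ] [-0.02 -2.07 -0.68]
1.1 [0.6854 0.0075 0.2262] [-0.06 -1.99 -0.88]
1 [ 0.6845 -0.0114  0.2155] [-0.1  -1.9  -1.07]
0.9 [ 0.6831 -0.0293  0.203 ] [-0.14 -1.78 -1.25]
0.8 [ 0.6814 -0.0457  0.1889] [-0.17 -1.65 -1.42]
0.7 [ 0.6793 -0.0607  0.1732] [-0.21 -1.5  -1.57]
0.6 [ 0.6769 -0.074   0.1561] [-0.24 -1.33 -1.71]
0.5 [ 0.6742 -0.0855  0.1378] [-0.27 -1.15 -1.83]
0.4 [ 0.6713 -0.0952  0.1185] [-0.3  -0.96 -1.93]
0.3 [ 0.6681 -0.1028  0.0983] [-0.32 -0.76 -2.02]
0.2 [ 0.6647 -0.1084  0.0775] [-0.34 -0.56 -2.08]
0.1 [ 0.6611 -0.1118  0.0563] [-0.36 -0.34 -2.12]
0 [ 0.6574 -0.1131  0.0349] [-0.37 -0.13 -2.14]
-0.02 [ 0.6566 -0.113   0.0306] [-0.08  0.   -0.43]
top 166 172 145 166 (np.float64(168.93055555555554), np.float64(155.79861111111111))
side 280 302 96 109 (np.float64(292.51612903225805), np.float64(105.48387096774194))
1.85 (np.float64(176.5967810244085), np.float64(152.60635285167484)) (np.float64(296.324302235174), np.float64(105.08908232817092))
1.9 (np.float64(170.47882544108194), np.float64(153.7843509145037)) (np.float64(295.2853237083572), np.float64(105.43273437769606))
1.95 (np.float64(164.59047684075665), np.float64(155.08462949515484)) (np.float64(294.2440034518848), np.float64(106.0012353950422))
2 (np.float64(158.9530728048285), np.float64(156.4997484221859)) (np.float64(293.2031014275511), np.float64(106.78564644950812))
```

Emit:
{"name": "arm_command", "arguments": {"rows": [[[1, 2.65, 3], [-1, 0, 0], 5], [[1.5, 2.65, 3], [-1, 0, 0], 5], [[2, 2.65, 2.4], [0, 0, 0], 5], [[3, 2.65, 0], [0, 0, 0], 5], [[3.3, 2.65, 0], [0, 0, 0], 5], [[3.6, 2.65, 0], [0, 0, 0], 5], [[0, 0, 0], [0, 0, 0], 5], [[0, 0, -2.4], [0, 0, 0], 5], [[0, 0, -3], [0, 0, 0], 5], [[0, 0, -3], [0, 0, 0], 5], [[0, 0, 0], [0, 0, 0], 5]]}}

```text
time: 23.75
tool_pos: [0.6771, 0.1779, 0.2277]
eef_rot: [1.0, 0.024, -0.003, 0.001]
ft_force: [-1.3, -0.9, -0.3]
finger_gap: 0.0501
grip_force: 0.0
```

Run:
```python
from h import *
np.set_printoptions(precision=4,suppress=True)
ax()
snap('top','t9.png');snap('side','s9.png')
t=cv2.imread('pics/raw_t9.png')
for f,vr,us in(('t9',range(152,196,2),(248,262,276,290,304)),('s9',range(176,256,4),(296,300,304,308,312))):
  t=cv2.imread(f'pics/raw_{f}.png')
  print(f)
  for v in vr: print(v,[int(t[v,u].mean()) for u in range(us[0]-16,us[-1]+24,5)])
```

```text
[0.6771 0.1779 0.2277] [-1.3091 -0.9156 -0.3311] 
 [[ 0.9988  0.0482 -0.0069]
 [ 0.0482 -0.9988 -0.0015]
 [-0.0069  0.0012 -1.    ]] [ 0.2137  0.5585  1.4662 -0.      1.1239  1.7362]
t9
152 [167, 158, 115, 95, 115, 116, 116, 115, 117, 117, 117, 118, 118, 89, 68, 105, 118, 118, 118, 216]
154 [118, 114, 109, 62, 108, 115, 115, 114, 115, 115, 116, 118, 117, 92, 70, 111, 141, 131, 119, 214]
156 [117, 113, 109, 59, 104, 113, 113, 113, 114, 114, 115, 116, 116, 112, 102, 172, 176, 197, 118, 203]
158 [147, 111, 108, 83, 110, 114, 113, 114, 116, 117, 121, 123, 131, 133, 137, 211, 166, 213, 150, 188]
160 [210, 118, 114, 121, 131, 135, 158, 186, 194, 192, 209, 227, 242, 245, 243, 248, 210, 228, 234, 226]
162 [206, 154, 164, 221, 243, 242, 246, 250, 251, 251, 251, 251, 251, 252, 252, 250, 190, 181, 193, 183]
164 [232, 220, 212, 243, 251, 252, 250, 247, 246, 248, 248, 247, 244, 246, 247, 248, 183, 149, 146, 150]
166 [194, 182, 173, 207, 245, 247, 247, 248, 248, 249, 250, 251, 251, 251, 251, 251, 199, 124, 155, 155]
168 [187, 190, 169, 213, 251, 251, 251, 251, 252, 252, 251, 250, 251, 252, 251, 24
[... 1876 characters left out ...]
 163, 64, 59, 80]
212 [114, 63, 60, 60, 147, 157, 154, 158, 115, 153, 114, 115]
216 [116, 118, 80, 116, 153, 157, 157, 155, 118, 128, 114, 114]
220 [113, 112, 118, 116, 155, 155, 155, 141, 116, 105, 74, 115]
224 [116, 115, 115, 113, 157, 154, 155, 121, 119, 100, 135, 119]
228 [113, 114, 113, 115, 153, 157, 157, 118, 102, 68, 79, 64]
232 [111, 116, 117, 117, 125, 153, 156, 119, 105, 77, 65, 72]
236 [97, 115, 114, 117, 115, 154, 156, 118, 79, 105, 66, 71]
240 [53, 114, 116, 115, 114, 84, 122, 124, 123, 107, 68, 66]
244 [52, 112, 107, 110, 96, 84, 76, 79, 89, 105, 65, 68]
248 [106, 111, 111, 112, 109, 111, 120, 107, 76, 80, 66, 68]
252 [112, 115, 110, 111, 114, 113, 107, 108, 69, 117, 131, 130]
```

Emit:
{"name": "arm_command", "arguments": {"rows": [[[0, 0.1, 0.9], [0, 0, 0], 5], [[0, 0, 0], [0, 0, 0], 0], [[0, 0, 0], [0, 0, 0], 0], [[0, 0, 0], [0, 0, 0], 0], [[0, 0, 0], [0, 0, 0], 0], [[0, 0, 0], [0, 0, 0], 0], [[0, 0, 0], [0, 0, 0], 0], [[0, 0, 0], [0, 0, 0], 0]], "force": 20}}

```text
time: 24.65
tool_pos: [0.6803, 0.1802, 0.2429]
eef_rot: [1.0, 0.024, 0.001, -0.0]
ft_force: [-0.5, 2.8, 9.5]
finger_gap: 0.013
grip_force: 20.4
```

Emit:
{"name": "arm_command", "arguments": {"rows": [[[0.1, -1.15, 0.2], [0, 0, 0], 0], [[0.1, -1.15, 0.3], [0, 0, 0], 0], [[0, 0, 0], [0, 0, 0], 0]]}}

```text
time: 24.95
tool_pos: [0.6827, 0.1564, 0.2491]
eef_rot: [1.0, 0.024, 0.001, -0.0]
ft_force: [-3.6, 3.3, 15.2]
finger_gap: 0.0131
grip_force: 21.4
```

Run:
```python
from h import *
np.set_printoptions(precision=4,suppress=True)
ax()
snap('top','t10.png');snap('side','s10.png')
for f,box in(('t10',(150,135,215,180)),('s10',(275,90,315,150))):
  x0,y0,x1,y1=box;im=cv2.imread(f'pics/raw_{f}.png')[y0:y1,x0:x1].max(2);print(f)
  for v in range(0,y1-y0,3): print(v+y0,' '.join('%3d'%i for i in im[v,::3]))
```

```text
[0.6827 0.1564 0.2491] [-3.5729  3.2845 15.1867] 
 [[ 0.9989  0.0478  0.0025]
 [ 0.0478 -0.9989  0.0009]
 [ 0.0025 -0.0007 -1.    ]] [0.1817 0.5364 1.4513 0.0004 1.1514 1.7046]
t10
135  61  56  52  52  51  52  87 102 103 103 103 102 103 102 103  99  61  52  52  52  48  39
138  52  53  53  53  53  52  81 103 103 102 102 103 103 103 102  99  67  51  52  52  52  65
141  53  52  53  52  52  52  79 103 102 103 103 103 102 103 103 102  73  52  51  50  52  67
144  52  52  52  52  52  52  77 102 102 103 103 103 104 103 103 102  75  51  52  52  51  42
147  53  53  53  53  52  53  73 103 102 104 102 102 102 103 103 103  82  52  51  52  51  35
150  53  53  54  53  54  54  70 101 103 103 102 102 103 103 104 103  86  53  52  52  51  38
153  59  57  57  60  58  64  77 102 103 103 102 104 103 104 103 103  91  54  51  53  51  76
156 103 102 101 103 110 112 101 102 103 103 103 104 103 103 103 102  93  56  52  51  52  77
159  95  83  68  63  52  38  48 101 103 103 102 102 103 104 103 103  97  57  51  52  51  69
162 111 111 109 108 101  91  87 100 104 103 104 103 103 103 103 103  98  60  53  52  52  62
[... 960 characters left out ...]
 113 100 112 113 114  94 107 114 114 116
117 112 114 115 114 114 113 112  84 112  78 114 116 114 111
120 113 112 114 117 115 114 111 112 133  79 101  99 105 112
123 111 112 111 115 111 115 111 114 137  80 113  62  61 116
126 111 111 112 112 110 112 140 123 107  91  21  11  64 116
129 110 112 112 109 112 109 117 116 113  95  14 129 128 129
132 131 134 128 130 128 131 141 143 138  91 130 131 128 131
135 129 131 132 131 126 126 136 149 141  99 130 133 129 129
138 133 131 133 130 126 127 110 140 105 107 127 130 130 131
141 130 130 130 129 126 129 130 126  90 119 133 131 133 129
144 127 128 132 129 131 132 126 117  78 118 131 139 135 129
147 148 132 131 146 130 132 115 116  84 112 106  85 103 144
```

Emit:
{"name": "arm_command", "arguments": {"rows": [[[0, 0, 0.3], [0, 0, 0], 0], [[0, 0, 0], [0, 0, 0], 0]]}}

```text
time: 25.25
tool_pos: [0.6824, 0.1564, 0.2495]
eef_rot: [1.0, 0.024, 0.0, 0.0]
ft_force: [5.1, -1.1, -5.5]
finger_gap: 0.013
grip_force: 21.7
```

Emit:
{"name": "arm_command", "arguments": {"rows": [[[0.1, -1.07, 0.12], [0, 0, 0], 0], [[0.08, -1.07, 0.16], [0, 0, 0], 0], [[0.07, -1.08, 0.1], [0, 0, 0], 0], [[0.06, -1.09, 0.07], [0, 0, 0], 0], [[0.05, -1.09, 0], [0, 0, 0], 0], [[0.04, -1.09, -0.03], [0, 0, 0], 0], [[0, 0, 0], [0, 0, 0], 0]]}}

```text
time: 25.95
tool_pos: [0.6862, 0.0898, 0.2541]
eef_rot: [1.0, 0.024, -0.0, 0.0]
ft_force: [4.5, 0.3, 3.6]
finger_gap: 0.0131
grip_force: 22.6
```

Emit:
{"name": "arm_command", "arguments": {"rows": [[[0.02, -1.08, -0.12], [0, 0, 0], 0], [[0.02, -1.08, -0.14], [0, 0, 0], 0], [[0, -1.07, -0.22], [0, 0, 0], 0], [[0, -1.06, -0.25], [0, 0, 0], 0], [[-0.01, -1.04, -0.32], [0, 0, 0], 0], [[-0.01, -1.03, -0.36], [0, 0, 0], 0], [[-0.03, -1, -0.42], [0, 0, 0], 0], [[-0.03, -0.99, -0.46], [0, 0, 0], 0], [[-0.05, -0.96, -0.52], [0, 0, 0], 0], [[-0.05, -0.94, -0.55], [0, 0, 0], 0], [[0, 0, 0], [0, 0, 0], 0]]}}

```text
time: 27.05
tool_pos: [0.6842, -0.0123, 0.2194]
eef_rot: [1.0, 0.024, -0.001, 0.0]
ft_force: [5.3, -0.5, 2.0]
finger_gap: 0.0131
grip_force: 22.6
```

Emit:
{"name": "arm_command", "arguments": {"rows": [[[-0.07, -0.9, -0.6], [0, 0, 0], 0], [[-0.07, -0.88, -0.65], [0, 0, 0], 0], [[-0.08, -0.84, -0.7], [0, 0, 0], 0], [[-0.09, -0.81, -0.72], [0, 0, 0], 0], [[-0.1, -0.77, -0.78], [0, 0, 0], 0], [[-0.11, -0.73, -0.79], [0, 0, 0], 0], [[-0.12, -0.68, -0.85], [0, 0, 0], 0], [[-0.12, -0.65, -0.86], [0, 0, 0], 0], [[-0.13, -0.6, -0.91], [0, 0, 0], 0], [[-0.14, -0.55, -0.92], [0, 0, 0], 0], [[0, 0, 0], [0, 0, 0], 0]]}}

```text
time: 28.15
tool_pos: [0.6738, -0.0856, 0.1411]
eef_rot: [1.0, 0.024, -0.001, 0.0]
ft_force: [0.9, -1.2, -0.1]
finger_gap: 0.0135
grip_force: 22.5
```

Emit:
{"name": "arm_command", "arguments": {"rows": [[[-0.15, -0.5, -0.96], [0, 0, 0], 0], [[-0.15, -0.46, -0.97], [0, 0, 0], 0], [[-0.16, -0.4, -1], [0, 0, 0], 0], [[-0.16, -0.36, -1.02], [0, 0, 0], 0], [[-0.17, -0.3, -1.03], [0, 0, 0], 0], [[-0.17, -0.26, -1.05], [0, 0, 0], 0], [[-0.18, -0.2, -1.05], [0, 0, 0], 0], [[-0.18, -0.14, -1.07], [0, 0, 0], 0], [[0, 0, 0], [0, 0, 0], 0]]}}

```text
time: 29.05
tool_pos: [0.6606, -0.1111, 0.0595]
eef_rot: [1.0, 0.024, -0.001, 0.0]
ft_force: [0.4, -1.1, -0.8]
finger_gap: 0.0131
grip_force: 21.8
```

Emit:
{"name": "arm_command", "arguments": {"rows": [[[-0.12, -0.06, -0.7], [0, 0, 0], 0], [[-0.12, -0.05, -0.7], [0, 0, 0], 0], [[-0.1, -0.02, -0.6], [0, 0, 0], 0], [[-0.05, 0, -0.3], [0, 0, 0], 0], [[0, 0, 0], [0, 0, 0], 0]]}}

```text
time: 29.55
tool_pos: [0.6579, -0.1122, 0.0393]
eef_rot: [1.0, 0.024, 0.001, 0.0]
ft_force: [-3.3, 2.2, 19.5]
finger_gap: 0.013
grip_force: 24.3
```

Emit:
{"name": "arm_command", "arguments": {"rows": [[[0, 0, -0.1], [0, 0, 0], 0], [[0, 0, 0.25], [0, 0, 0], 0], [[0, 0, 0], [0, 0, 0], 4], [[0, 0, 0], [0, 0, 0], 4], [[0, 0, 0], [0, 0, 0], 4], [[0, 0, 0], [0, 0, 0], 4], [[-0.3, 0, 0], [0, 0, 0], 4], [[-2, 0, 1], [0, 0, 0], 4], [[-3, 0, 2], [0, 0, 0], 4], [[-3, -1, 3], [0, 0, 0], 4], [[-3, -3, 4], [0, 0, 0], 4], [[-2, -4, 4], [0, 0, 0], 4], [[0, -4, 4], [0, 0, 0], 4], [[0, -4, 2], [0, 0, 0], 4], [[0, -4, 0], [0, 0, 0], 4], [[0, -4, 0], [0, 0, 0], 4]]}}

```text
time: 31.15
tool_pos: [0.5315, -0.3384, 0.2237]
eef_rot: [1.0, 0.024, 0.0, 0.001]
ft_force: [0.9, 0.5, 0.5]
finger_gap: 0.0397
grip_force: 0.0
```

Run:
```python
from h import *
np.set_printoptions(precision=4,suppress=True)
print(ctrl.sense()['tool_pos'])
snap('top','t11.png');snap('side','s11.png')
a=np.radians(2.7);S=np.radians(10);O=np.array([.698,.009,0]);R=np.array([[np.cos(a),-np.sin(a),0],[np.sin(a),np.cos(a),0],[0,0,1]])
def st(y,s,n): return O+R@np.array([s*np.sin(S)-n*np.cos(S),y,s*np.cos(S)+n*np.sin(S)])
for k in(0,.05,.1):
  print(k,[np.round(proj(c,st(.098-.218*np.cos(k),.045+.218*np.sin(k),n)),1) for c in('top','side') for n in(.03,.047,.066)])
for f,c in(('t11','top'),('s11','side')):
  im=cv2.imread(f'pics/raw_{f}.png').max(2);u,v=np.int32(np.round(proj(c,st(-.12,.045,.047))));print(f,u,v)
  for r in range(v-14,v+15,2): print(r,' '.join('%3d'%i for i in im[r,u-18:u+19:2]))
t=cv2.imread('pics/raw_t11.png')
for v in range(154,196,3): print(v,[int(t[v,u].mean()) for u in range(232,328,5)])
```

```text
[ 0.5315 -0.3384  0.2237]
0 [array([337.3, 183.8]), array([338.1, 191.9]), array([338.9, 201. ]), array([310.9, 248. ]), array([302.4, 247.5]), array([292.8, 246.9])]
0.05 [array([337.8, 181.8]), array([338.5, 189.9]), array([339.4, 199.1]), array([312. , 243.1]), array([303.4, 242.6]), array([293.8, 242. ])]
0.1 [array([337.9, 179.7]), array([338.7, 187.9]), array([339.6, 197.2]), array([313. , 238.1]), array([304.4, 237.6]), array([294.7, 236.9])]
t11 338 192
178  94  98 105 104  97  94  97  97  98  97  96  96  95  96  96  97  98  95  94
180 100 106 111 113 110 111 113 110 112 113 115 109  95  96  97  96  95  94  96
182 124 120 117 113 114 117 116 110 102 103 110 110  96  95  96  95  94  96  98
184 113 104  76  67  79 105 108  72  39  37  72 100  96  97  97  97  96  97  98
186 103  80  51  50  53  86  98  49  17  16  48  92  96  96  97  98  96  96  98
188  98  84  62  62  72  90  92  49  16  18  39  88  97  96  97  96  95  96  95
190  98  96  92  95  96  97  95  56  19  18  37  88  97  97  95  96  96  95  94
192  96  95  95  96  97  97  95  61  18  17  33  86  97  96  97  98  96  9
[... 2467 characters left out ...]
40, 104, 102, 97, 97]
175 [96, 107, 88, 108, 140, 140, 141, 140, 140, 141, 141, 140, 140, 141, 141, 140, 103, 102, 100, 100]
178 [96, 104, 88, 101, 141, 141, 141, 141, 140, 141, 141, 140, 140, 141, 141, 139, 93, 93, 97, 99]
181 [90, 91, 90, 93, 141, 140, 141, 140, 139, 140, 140, 140, 137, 135, 141, 143, 101, 102, 116, 119]
184 [93, 99, 99, 102, 129, 132, 133, 130, 125, 123, 123, 123, 119, 117, 117, 119, 111, 109, 102, 68]
187 [113, 112, 114, 113, 116, 118, 119, 122, 125, 125, 125, 126, 123, 123, 120, 111, 90, 90, 74, 50]
190 [95, 95, 94, 95, 109, 106, 103, 100, 98, 98, 96, 95, 85, 89, 90, 90, 92, 91, 89, 88]
193 [94, 94, 94, 95, 93, 93, 95, 93, 94, 95, 93, 94, 86, 89, 91, 90, 91, 90, 90, 90]
```

```bash
python3 -c "
from h import *
print(ctrl.hand_in())"
```

```text
the job is handed in; nothing more can be done
None
```

I handed the job in at about 31 s: by my image measurements the board leans flat on the backboard and the keeper is down over the free bolt. No verdict came back, I viewed 12 pictures against the limit of 10, and the board slipped back twice (once from about 45°, which may have completed step 1) before the third tip held.

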